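Find the fullest coin tin by weight

TASK

Lift the loose lid off the wooden box by its knob and lay it flat, knob up, in the middle of the black rubber mat. Then lift the three identical closed coin tins clear of the box one after another, from the one nearest the robot's base to the farthest, to feel which is the heaviest; the two lighter ones end up standing upright in the box again, and the program finishes while holding the heaviest in the gripper, upright and still, about 20 cm above the shelf top, not put down. Never tip a tin over, and do not disturb the kettlebell, the mug or the shoe horn.

Things in the scene. Friction and masses are not known exactly. Their poses are not given: they have to be found in the camera images.
- box: wooden box, fixed, open at the top under its loose lid; outside 268 mm (its x) by 152 mm (its y) by 74 mm high, walls and floor 6 mm thick, inside 256 by 140 mm; origin at the centre of its underside, on the shelf top (z = 0)
- lid_knob (a point): grip point on the wooden knob of the loose lid (0.28 kg): the knob is an upright cylinder 26 mm in diameter and 40 mm high in the middle of the lid; this point is on its axis, 26 mm above the lid board's upper face, 14 mm below the knob's top and 39 mm above the lid's lowest face. The board is 276 mm (x) by 160 mm (y) by 8 mm; a ledge 250 by 134 by 5 mm under it drops into the box with 3 mm play all round. z up, x along the lid's length
- tin_a_center (a point): one of three closed round metal tins that look exactly alike, 54 mm in diameter and 60 mm high; this point is its centre, 30 mm above its underside, z up. At the start they stand upright in a row along the box's x axis, about 84 mm apart, in any order. One holds much more small change than the others: it weighs about 0.4 to 0.52 kg, the other two about 0.1 to 0.21 kg each; nothing rattles or shifts inside
- tin_b_center (a point): one of three closed round metal tins that look exactly alike, 54 mm in diameter and 60 mm high; this point is its centre, 30 mm above its underside, z up. At the start they stand upright in a row along the box's x axis, about 84 mm apart, in any order. One holds much more small change than the others: it weighs about 0.4 to 0.52 kg, the other two about 0.1 to 0.21 kg each; nothing rattles or shifts inside
- tin_c_center (a point): one of three closed round metal tins that look exactly alike, 54 mm in diameter and 60 mm high; this point is its centre, 30 mm above its underside, z up. At the start they stand upright in a row along the box's x axis, about 84 mm apart, in any order. One holds much more small change than the others: it weighs about 0.4 to 0.52 kg, the other two about 0.1 to 0.21 kg each; nothing rattles or shifts inside
- mat: thin black rubber mat for the lid, fixed flat on the shelf top, 280 mm (its x) by 165 mm (its y), 3 mm thick; beside the box, on its left or its right; origin at the centre of its underside
- place1 (a point): the place in the box where the near tin stands at the start (to within 10 mm), 84 mm from the box's middle towards its -x end, nearest the robot; fixed to the box, 36 mm above the shelf top, level with the centre of a standing tin
- place2 (a point): the place in the box where the middle tin stands at the start (to within 10 mm), in the box's middle; fixed to the box, 36 mm above the shelf top, level with the centre of a standing tin
- place3 (a point): the place in the box where the far tin stands at the start (to within 10 mm), 84 mm from the box's middle towards its +x end; fixed to the box, 36 mm above the shelf top, level with the centre of a standing tin
- kettlebell: yellow iron kettlebell, 5 kg, 120 mm across and about 195 mm high, standing far to the left; a bystander; origin under its centre
- mug: white ceramic mug, 82 mm in diameter, 95 mm high, standing beside the box on the side away from the rubber mat; a bystander; origin under its centre
- shoehorn: small wooden shoe horn, about 160 mm long, 40 mm wide, 8 mm thick, lying flat beyond the box; a bystander; origin on its underside near the middle

How it is judged:
By the outcome, as a careful person would: the job done as asked, in the order asked, and still so for the second after the job is handed in, while the arm keeps its last pose, push and grip.
It also fails if it takes over 72 s, if anything falls off the work surface, if the arm or the gripper's body presses on something with over 40 N, if the wrist force passes 120 N, or if a joint passes its speed limit or range.

ROBOT

A 6-joint arm with a two-finger parallel gripper is mounted at the origin on the work surface. World frame = base frame: x ahead of the robot, y to its left, z up, the work surface at z = 0. Lengths are in mm, angles in rad, forces in N, time in s.
With the tool pointing down it reaches from about 425 to 950 mm from the base axis. Payload 3.5 kg.
Tool frame: the origin (TCP) lies on the centre line of the jaws, within the pads' length; the fingertips stand 17 mm ahead of it and the grasp point (between the pads) lies 2 mm behind it; z points along the fingers, y is the line along which they close (so a half turn about z gives the same grasp; the last joint's range is limited). The gripper opens to 85 mm and grips with 20 to 120 N. Pads are 22 mm wide; open, the fingers measure 114 mm over their backs; the gripper's body (76 mm by 85 mm) begins 54 mm behind the grasp point. The pads swing forward as they close: fully open they stand 13 mm farther back than shut.
Start: joints at [0.989, 0.286, 1.577, -0, 1.279, -0.15], TCP at [282.455, 613.046, 248.325] pointing down, gripper open.
Joint ranges: [-2.77, 2.77], [-0.9, 2.22], [0.21, 2.48], [-1.53, 4.67], [0.24, 2.81], [-2.84, 2.84]. Speed limits (rad/s): [2.79, 2.79, 3.14, 3.14, 3.14, 3.14].

INTERFACE

Orientations are given as [roll, pitch, yaw] about the fixed x, y, z axes, in that order (R = Rz(yaw) Ry(pitch) Rx(roll)).
In Python, from rig import * gives the robot as it stands. The module is installed in compiled form; this text tells all that it offers.
- The arm moves only by the tool play_rows, never from a script. Its argument "moves" is a list of rows, each a list of 3 entries, a list of its own where there are three numbers: the shift along the world's x, y, z in m, then the turn, a rotation vector about the world's x, y, z in degrees, then the opening, from 0 (shut) to 1 (fully open). A call has 1 to 10 rows; each row shifts and turns the commanded pose from where the row before left it; what a row does not reach is not made up. A row lasts 1/10 s, in which the tool goes at most 50 mm and 8.59 degrees, less where a joint would pass 70% of its speed; a pose out of reach is approached as far as the arm can. A call is refused whole if a number of a shift passes 0.05 or a number of a turn 8.59, either way. A call with a gripper value outside its range is refused whole. The fingers move at their own pace and stop on an object; the grip force is fixed at half the most. Time passes only in rows, so rows that do not move let the fingers close. It gives the time, the measured TCP pose, the force, the opening and the grip force at its end, in the units of the state.
- observe(): the state, without advancing time (a new reading comes with each control period).
- get_image(name): name is "scene" or "top"; returns a dict with "img" (480x640x3 uint8, red, green, blue), "vertical_fov" (degrees; the focal length in pixels is half the picture's height over the tangent of half this angle, whatever the lens; pixels are square), "cx", "cy" (the principal point, pixels), "R" (3x3) and "t" (3): a world point X has camera coordinates R X + t. Camera axes: x right, y down, z forward; pixel columns grow to the right and rows downward; lengths in mm; the calibration is good to about 2 mm. A picture is of the moment at which its call begins. There is no depth.
- finish_job(): hands the job in; it is judged then, once.
Trained networks look in the newest picture that a camera, given by its name, has taken for a name from the list of things; names that differ only in an ending like _2 or _b are one class to them, and where a whole thing is asked for, a point or a joint stands for the part that bears it (a point fixed in the world has none). Each returns a list of dicts, best first, with "conf" (0 to 1); they miss things now and then, are a little off and sometimes report something else, mostly with a low value. They report only what shows in the picture. A call takes as long as a camera call.
- spot_in(camera, thing): "point" ([column, row] in pixels, amid what is visible of it).
The state is a dict: "clock": time; "joint_positions": joint angles; "joint_velocities": joint speeds; "effort": joint torques, N m; "position": TCP position; "tool_rot": TCP orientation; "ft_force": force on the tool from outside, world axes, zero at the start; "torque": the same for the moment, N m; "gripper_width": finger opening in mm; "grasp_force": force on a finger pad.
Only numpy, scipy, OpenCV 4.12 (cv2) and the standard library are available. Lean on these libraries where they do the work, as an engineer would, in place of code of your own. Each camera call takes 0.05 s, during which the arm holds its last target. There are 200 camera calls.

## Working session

There is one attempt and no reset: what is moved stays moved. The work goes in short steps, Python scripts to look and compute and a tool call to move; the robot and the scene stay as the last step left them, time stands still between calls to the robot, and variables do not carry over. Pictures are saved under pics/ and viewed, at most 10 in all, crops included, and the job is handed in when it is done.

Besides the shell and the picture viewer there is one more tool, called after "Emit:" by a JSON object that holds its "name" and its "arguments", one argument or row to a line. play_rows: Moves the arm, as the interface text tells. Its arguments: {"type":"object","properties":{"moves":{"type":"array","items":{"type":"array"}}},"required":["moves"]}

```bash
mkdir -p pics; cat > h.py <<'E'
from rig import *
import numpy as np, cv2
def cam(n):
    im=get_image(n); f=240/np.tan(np.radians(im["vertical_fov"]/2)); im["f"]=f
    im["R"]=np.array(im["R"]); im["t"]=np.array(im["t"]); return im
def back(im,p,z):
    d=im["R"].T@np.array([(p[0]-im["cx"])/im["f"],(p[1]-im["cy"])/im["f"],1]); c=-im["R"].T@im["t"]
    return c+d*(z-c[2])/d[2]
def proj(im,X):
    q=im["R"]@np.array(X,float)+im["t"]; return [round(float(im["f"]*q[0]/q[2]+im["cx"]),1),round(float(im["f"]*q[1]/q[2]+im["cy"]),1)]
def save(im,n): cv2.imwrite("pics/"+n,cv2.cvtColor(im["img"],cv2.COLOR_RGB2BGR))
E
python3 - <<'E'
from h import *
for n in("top","scene"):
    im=cam(n); save(im,n+"0.png"); print(n,im["f"],(-im["R"].T@im["t"]).round(),im["R"].round(3).tolist())
    for th in("lid_knob","mat","mug","kettlebell","shoehorn","box"):
        print(th,[(np.round(s["point"],1).tolist(),round(s["conf"],2)) for s in spot_in(n,th)[:2]])
print(observe())
E
```

```text
top 498.3971248845762 [ 391.  134. 1387.] [[0.003, -1.0, 0.023], [-0.986, -0.007, -0.166], [0.166, -0.022, -0.986]]
lid_knob [([364.1, 253.0], 0.69)]
mat [([457.4, 273.2], 0.72)]
mug [([254.3, 267.1], 0.63)]
kettlebell [([152.5, 307.1], 0.74)]
shoehorn [([333.9, 174.3], 0.85)]
box []
scene 459.3211679975983 [1562.  453.  841.] [[-0.298, 0.954, -0.024], [0.559, 0.155, -0.814], [-0.773, -0.256, -0.58]]
lid_knob [([280.8, 232.1], 0.85), ([475.9, 222.3], 0.28)]
mat [([378.8, 238.8], 0.65), ([206.7, 226.2], 0.56)]
mug [([378.3, 236.1], 0.93)]
kettlebell [([474.9, 222.4], 0.96), ([282.9, 260.5], 0.49)]
shoehorn [([276.6, 300.3], 0.62)]
box [([281.0, 260.0], 0.96)]
{'clock': 0.7, 'joint_positions': array([ 9.88997616e-01,  2.86236307e-01,  1.57667262e+00, -4.39678375e-06,
        1.27861149e+00, -1.50006074e-01]), 'joint_velocities': array([0.00041891, 0.00037916, 0.00021361, 0.00182537, 0.00068179,
       0.00052154]), 'effort': array([-3.68050023e-04, -4.05830204e+01, -2.92858762e+01, -1.39847893e-04,
        4.92437684e-04, -6.33864289e-06]), 'position': array([282.46169895, 613.05176687, 248.38222344]), 'tool_rot': array([3.14152185e+00, 1.49590870e-05, 2.70980128e+00]), 'ft_force': array([-0.27348632,  0.02075498,  1.41859256]), 'torque': array([0.01595363, 0.01335643, 0.04410511]), 'grasp_force': 0.0, 'gripper_width': 85.4080822440116}
```

View pics/top0.png

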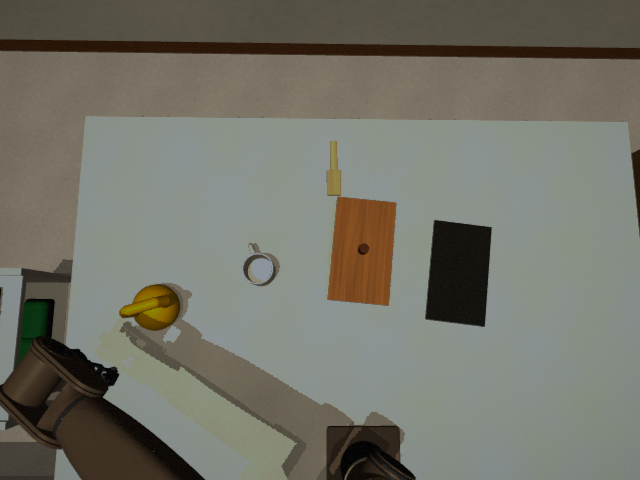

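View pics/scene0.png

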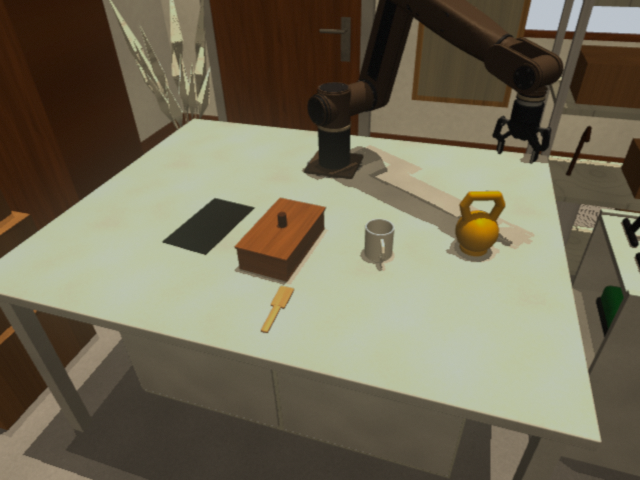

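Top view: lid corners ≈ (338,197), (396,202), (389,305), (328,299), knob near (363,249), mat around (459,273), mug (260,268), kettlebell (155,307). In the scene view the knob is at (281,220) and the gripper hangs to the right, near the kettlebell.

```bash
cat > seg.py <<'E'
from h import *
def rect(im,mask,z):
    n,l,s,c=cv2.connectedComponentsWithStats(mask.astype(np.uint8)); k=1+np.argmax(s[1:,4])
    ct=max(cv2.findContours((l==k).astype(np.uint8),0,2)[0],key=cv2.contourArea).reshape(-1,2)
    P=np.array([back(im,p,z)[:2] for p in ct],np.float32); r=cv2.minAreaRect(P)
    b=cv2.boxPoints(r); e=[b[1]-b[0],b[2]-b[1]]; e=max(e,key=np.linalg.norm); e=e*np.sign(e[0])
    return np.round(r[0],1),np.round(r[1],1),round(float(np.degrees(np.arctan2(e[1],e[0]))),2)
E
python3 - <<'E'
from seg import *
im=cam("top"); a=im["img"].astype(int); hsv=cv2.cvtColor(im["img"],cv2.COLOR_RGB2HSV)
roi=np.zeros(a.shape[:2],bool); roi[150:360,300:540]=1
print("mat",rect(im,roi&(a.max(2)<60)&(np.arange(640)[None]>410),3))
lid=roi&(hsv[...,1]>120)&(a[...,0]>80)&(np.arange(480)[:,None]>190)
print("lid",rect(im,lid,82))
q=a[235:262,350:378].sum(2); m=(q<200); ys,xs=np.nonzero(m); print(q.min(),m.sum(),xs.mean()+350,ys.mean()+235)
for p in((363.5,249),(364.1,253)): print(back(im,p,120),back(im,p,100))
print("ket",back(im,(155,307),60),"mug",back(im,(260,268),90))
s=cam("scene"); print(s["cx"],s["cy"],back(s,(281,212),122))
E
```

```text
mat (array([ 502.6, -275. ]), array([163.1, 278.2]), -6.98)
lid (array([553.5,   2.4]), array([158.4, 274. ]), -5.4)
21 109 362.76146788990826 248.69724770642202
[550.68743904   2.90141838 120.        ] [553.2157487    0.82947101 100.        ]
[540.37806116   1.46857373 120.        ] [542.74358695  -0.62599809 100.        ]
ket [402.65980836 543.57922291  60.        ] mug [503.23530534 269.6004042   90.        ]
320.03798235409045 229.75589058659682 [550.03735593   1.743838   122.        ]
```

Emit:
{"name": "play_rows", "arguments": {
  "moves": [
    [[0,0,0.05],[0,0,0],1],
    [[0.01925,-0.0436,0],[0,0,1.93],1],
    [[0.01925,-0.0436,0],[0,0,1.93],1],
    [[0.01925,-0.0436,0],[0,0,1.93],1],
    [[0.01925,-0.0436,0],[0,0,1.93],1],
    [[0.01925,-0.0436,0],[0,0,1.93],1],
    [[0.01925,-0.0436,0],[0,0,1.93],1],
    [[0.01925,-0.0436,0],[0,0,1.93],1],
    [[0.01925,-0.0436,0],[0,0,1.93],1],
    [[0.01925,-0.0436,0],[0,0,1.93],1]
  ]
}}

```text
clock: 1.8
position: [456.1, 218.8, 298.7]
tool_rot: [3.141, 0.001, 3.015]
ft_force: [1.3, -0.3, -0.5]
gripper_width: 85.5
grasp_force: 0.0
```

Emit:
{"name": "play_rows", "arguments": {
  "moves": [
    [[0.01925,-0.0436,0],[0,0,1.93],1],
    [[0.01925,-0.0436,0],[0,0,0],1],
    [[0.01925,-0.0436,0],[0,0,0],1],
    [[0.01925,-0.0436,0],[0,0,0],1],
    [[0.01925,-0.0436,0],[0,0,0],1],
    [[0,0,0],[0,0,0],1]
  ]
}}

```text
clock: 2.4
position: [553.5, -2.2, 298.3]
tool_rot: [-3.14, 0.001, 3.04]
ft_force: [-0.4, 0.0, 0.2]
gripper_width: 85.1
grasp_force: 0.0
```

Emit:
{"name": "play_rows", "arguments": {
  "moves": [
    [[-0.0015,0.0045,-0.045],[0,0,0],1],
    [[0,0,-0.045],[0,0,0],1],
    [[0,0,-0.045],[0,0,0],1],
    [[0,0,-0.035],[0,0,0],1],
    [[0,0,-0.02],[0,0,0],1],
    [[0,0,0],[0,0,0],1],
    [[0,0,0],[0,0,0],0.5],
    [[0,0,0],[0,0,0],0.3],
    [[0,0,0],[0,0,0],0],
    [[0,0,0],[0,0,0],0]
  ]
}}

```text
clock: 3.4
position: [551.4, 6.8, 110.0]
tool_rot: [-3.141, 0.003, 3.047]
ft_force: [-0.2, -1.5, 2.9]
gripper_width: 28.0
grasp_force: 2.0
```

Emit:
{"name": "play_rows", "arguments": {
  "moves": [
    [[0,0,0],[0,0,0],0],
    [[0,0,0],[0,0,0],0],
    [[0,0,0],[0,0,0],0]
  ]
}}

```text
clock: 3.7
position: [551.6, 6.2, 110.2]
tool_rot: [-3.14, 0.003, 3.047]
ft_force: [-1.5, -3.2, 6.2]
gripper_width: 24.4
grasp_force: 59.7
```

Emit:
{"name": "play_rows", "arguments": {
  "moves": [
    [[0,0,0.01],[0,0,0],0],
    [[0,0,0.015],[0,0,0],0],
    [[0,0,0.02],[0,0,0],0],
    [[0,0,0.025],[0,0,0],0],
    [[0,0,0.02],[0,0,0],0],
    [[0,-0.01,0],[0,0,-0.4],0],
    [[-0.004,-0.025,0],[0,0,-0.4],0],
    [[-0.006,-0.035,0],[0,0,-0.4],0],
    [[-0.006,-0.035,0],[0,0,-0.4],0],
    [[-0.006,-0.035,0],[0,0,0],0]
  ]
}}

```text
clock: 4.7
position: [527.2, -133.9, 196.9]
tool_rot: [3.14, -0.002, 3.019]
ft_force: [0.4, -0.4, -3.1]
gripper_width: 24.1
grasp_force: 59.4
```

Emit:
{"name": "play_rows", "arguments": {
  "moves": [
    [[-0.006,-0.035,0],[0,0,0],0],
    [[-0.006,-0.035,0],[0,0,0],0],
    [[-0.006,-0.035,0],[0,0,0],0],
    [[-0.005,-0.025,0],[0,0,0],0],
    [[-0.004,-0.012,0],[0,0,0],0],
    [[0,0,0],[0,0,0],0],
    [[0,0,0],[0,0,0],0],
    [[0,0,0],[0,0,0],0]
  ]
}}

```text
clock: 5.5
position: [501.6, -273.5, 198.0]
tool_rot: [3.141, -0.001, 3.02]
ft_force: [0.1, 0.2, -2.6]
gripper_width: 24.2
grasp_force: 59.5
```

```bash
python3 - <<'E'
from seg import *
im=cam("top"); save(im,"top1.png"); o=observe(); print(o["position"],o["tool_rot"],o["ft_force"],o["torque"])
for n in("top",): print([(np.round(s["point"],1).tolist(),round(s["conf"],2)) for s in spot_in(n,"tin_a_center")])
E
```

```text
[ 501.66330309 -273.48985295  198.10406686] [ 3.14092351e+00 -3.56241554e-04  3.02028203e+00] [ 0.38165415  0.81966947 -2.96507411] [-0.01270375 -0.00166652 -0.03018266]
[([365.6, 219.3], 0.66)]
```

View pics/top1.png

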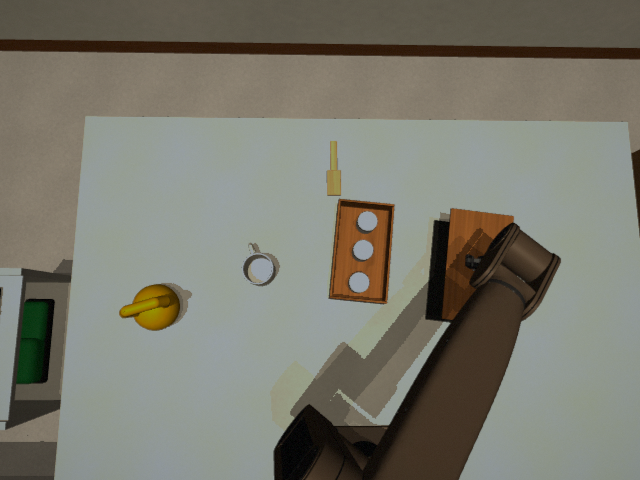

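Lid hangs level above the mat (visible left edge (451,208)–(443,320)); the box is open with tins at about (368,221), (363,250), (359,282).

```bash
python3 - <<'E'
from seg import *
im=cam("top"); a=im["img"].astype(int); hsv=cv2.cvtColor(im["img"],cv2.COLOR_RGB2HSV)
for p in((451,208),(513,214),(443,319)): print("lidcorner",back(im,p,170).round(1))
for p in((434,220),(426,319)): print("matcorner",back(im,p,3).round(1))
m=(hsv[...,1]<70)&(a.min(2)>110); m[:205]=0;m[298:]=0;m[:,:342]=0;m[:,385:]=0
n,l,s,c=cv2.connectedComponentsWithStats(m.astype(np.uint8))
for k in range(1,n):
    if s[k,4]>80: print("tin",s[k].tolist(),c[k].round(1),back(im,c[k],66).round(1))
q=np.array([-c for c in (0,)])
wood=(hsv[...,1]>100)&(a[...,0]>50); wood[:196]=0; wood[310:]=0; wood[:,:322]=0; wood[:,400:]=0
print("box",rect(im,wood|((np.zeros_like(wood)|m)),74))
E
```

```text
lidcorner [ 649.2 -212.9  170. ]
lidcorner [ 635.1 -369.   170. ]
lidcorner [ 375.2 -182.6  170. ]
matcorner [ 649.6 -210.6    3. ]
matcorner [ 372.9 -179.2    3. ]
tin [358, 211, 19, 20, 298] [367.1 220.6] [634.7 -13.1  66. ]
tin [353, 240, 20, 20, 308] [362.8 249.4] [556.4  -0.8  66. ]
tin [349, 272, 20, 20, 316] [358.7 282. ] [469.4  11.1  66. ]
box (array([553.8,   2.3]), array([151.8, 266.8]), -5.41)
```

Emit:
{"name": "play_rows", "arguments": {
  "moves": [
    [[-0.002,0,-0.03],[0,0,0],0],
    [[0,0,-0.04],[0,0,0],0],
    [[0,0,-0.04],[0,0,0],0],
    [[0,0,-0.025],[0,0,0],0],
    [[0,0,-0.012],[0,0,0],0],
    [[0,0,-0.003],[0,0,0],0],
    [[0,0,0],[0,0,0],0],
    [[0,0,-0.001],[0,0,0],0],
    [[0,0,-0.001],[0,0,0],0],
    [[0,0,0],[0,0,0],0]
  ]
}}

```text
clock: 6.65
position: [500.0, -275.3, 47.4]
tool_rot: [-3.141, 0.002, 3.019]
ft_force: [0.2, 0.2, -2.0]
gripper_width: 24.8
grasp_force: 59.5
```

Emit:
{"name": "play_rows", "arguments": {
  "moves": [
    [[0,0,-0.001],[0,0,0],0],
    [[0,0,0],[0,0,0],0],
    [[0,0,0],[0,0,0],0]
  ]
}}

```text
clock: 6.95
position: [499.4, -274.9, 45.4]
tool_rot: [3.142, 0.0, 3.019]
ft_force: [-0.1, 0.1, -2.9]
gripper_width: 23.8
grasp_force: 59.5
```

Emit:
{"name": "play_rows", "arguments": {
  "moves": [
    [[0,0,-0.001],[0,0,0],0],
    [[0,0,0],[0,0,0],0],
    [[0,0,-0.001],[0,0,0],0],
    [[0,0,0],[0,0,0],0],
    [[0,0,0],[0,0,0],0]
  ]
}}

```text
clock: 7.45
position: [499.6, -274.9, 44.3]
tool_rot: [-3.142, -0.0, 3.019]
ft_force: [-2.9, 2.2, 5.5]
gripper_width: 24.2
grasp_force: 60.5
```

Emit:
{"name": "play_rows", "arguments": {
  "moves": [
    [[0,0,0],[0,0,0],0.5],
    [[0,0,0],[0,0,0],1],
    [[0,0,0],[0,0,0],1],
    [[0,0,0],[0,0,0],1],
    [[0,0,0.02],[0,0,0],1],
    [[0,0,0.04],[0,0,0],1],
    [[0,0,0.046],[0,0,0],1],
    [[-0.003,0.03,0],[0,0,0.4],1],
    [[-0.004,0.04,0],[0,0,0.4],1],
    [[-0.005,0.045,0],[0,0,0.4],1]
  ]
}}

```text
clock: 8.45
position: [487.6, -159.5, 150.0]
tool_rot: [-3.141, 0.002, 3.038]
ft_force: [0.4, 0.0, -0.7]
gripper_width: 85.0
grasp_force: 0.0
```

Emit:
{"name": "play_rows", "arguments": {
  "moves": [
    [[-0.005,0.045,0],[0,0,0.4],1],
    [[-0.005,0.045,0],[0,0,0],1],
    [[-0.005,0.045,0],[0,0,0],1],
    [[-0.003,0.03,0],[0,0,0],1],
    [[0,0.006,0],[0,0,0],1],
    [[0,0,0],[0,0,0],1],
    [[0,0,0],[0,0,0],1]
  ]
}}

```text
clock: 9.15
position: [469.8, 10.3, 149.5]
tool_rot: [-3.141, 0.0, 3.046]
ft_force: [-0.2, 0.6, -1.2]
gripper_width: 85.7
grasp_force: 0.0
```

```bash
python3 - <<'E'
from seg import *
im=cam("top"); a=im["img"].astype(int); hsv=cv2.cvtColor(im["img"],cv2.COLOR_RGB2HSV); o=observe(); print(o["position"],o["tool_rot"],o["ft_force"])
m=(hsv[...,1]>120)&(a[...,0]>60); m[:,:405]=0;m[:195]=0;m[340:]=0;m[:,520:]=0
print("lid",rect(im,m,16)); s=cam("scene"); v=np.hstack([im["img"][180:360,300:520],s["img"][170:350,150:370]])
cv2.imwrite("pics/c2.png",cv2.resize(v,None,fx=1.8,fy=1.8)[...,::-1])
E
```

```text
[469.86367052  10.06532642 149.4420545 ] [-3.14118821e+00  3.74423293e-04  3.04544168e+00] [-0.26164017  0.17599346 -0.42469561]
lid (array([ 502.1, -275.9]), array([159.1, 275. ]), -7.1)
```

View pics/c2.png

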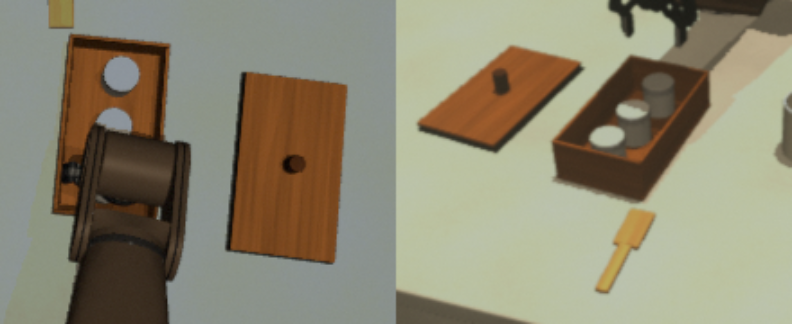

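Lid lies squarely on the mat (502,-276, -7.1°). All tins are upright. Descending on the near tin.

Emit:
{"name": "play_rows", "arguments": {
  "moves": [
    [[0,0.001,-0.03],[0,0,0],1],
    [[0,0,-0.035],[0,0,0],1],
    [[0,0,-0.03],[0,0,0],1],
    [[0,0,-0.014],[0,0,0],1],
    [[0,0,-0.003],[0,0,0],1],
    [[0,0,0],[0,0,0],1],
    [[0,0,0],[0,0,0],1],
    [[0,0,0],[0,0,0],0.7],
    [[0,0,0],[0,0,0],0.5],
    [[0,0,0],[0,0,0],0.3]
  ]
}}

```text
clock: 10.25
position: [470.4, 11.9, 38.5]
tool_rot: [-3.141, 0.002, 3.047]
ft_force: [-0.8, -1.3, 5.0]
gripper_width: 52.8
grasp_force: 63.5
```

Emit:
{"name": "play_rows", "arguments": {
  "moves": [
    [[0,0,0],[0,0,0],0],
    [[0,0,0],[0,0,0],0],
    [[0,0,0],[0,0,0],0],
    [[0,0,0],[0,0,0],0]
  ]
}}

```text
clock: 10.65
position: [470.4, 11.9, 38.5]
tool_rot: [-3.141, 0.002, 3.047]
ft_force: [-0.6, -0.7, 5.5]
gripper_width: 52.9
grasp_force: 63.5
```

Emit:
{"name": "play_rows", "arguments": {
  "moves": [
    [[0,0,0.01],[0,0,0],0],
    [[0,0,0.025],[0,0,0],0],
    [[0,0,0.035],[0,0,0],0],
    [[0,0,0.03],[0,0,0],0],
    [[0,0,0.01],[0,0,0],0],
    [[0,0,0],[0,0,0],0],
    [[0,0,0],[0,0,0],0],
    [[0,0,0],[0,0,0],0],
    [[0,0,0],[0,0,0],0],
    [[0,0,0],[0,0,0],0]
  ]
}}

```text
clock: 11.65
position: [468.8, 12.3, 146.1]
tool_rot: [3.141, -0.002, 3.047]
ft_force: [-0.4, 0.2, -5.3]
gripper_width: 52.7
grasp_force: 64.2
```

```bash
cat > w.py <<'E'
from h import *
F=[];
for i in range(5): F.append(observe()["ft_force"]); cam("top")
o=observe(); F.append(o["ft_force"]); print(np.round(F,2)[:,2],o["position"].round(1),o["tool_rot"].round(3),o["gripper_width"])
E
python3 w.py
```

```text
[-5.34 -5.25 -4.76 -4.59 -3.71 -4.84] [469.5  12.1 147.2] [-3.142 -0.     3.047] 52.82314932545379
```

Near tin ≈ 4.3 N net, i.e. about 0.45 kg: likely the heavy one. Putting it back, then on to the middle tin.

Emit:
{"name": "play_rows", "arguments": {
  "moves": [
    [[0,0,-0.02],[0,0,0],0],
    [[0,0,-0.035],[0,0,0],0],
    [[0,0,-0.03],[0,0,0],0],
    [[0,0,-0.015],[0,0,0],0],
    [[0,0,-0.006],[0,0,0],0],
    [[0,0,-0.002],[0,0,0],0],
    [[0,0,-0.001],[0,0,0],0],
    [[0,0,0],[0,0,0],0],
    [[0,0,0],[0,0,0],0]
  ]
}}

```text
clock: 12.8
position: [470.3, 12.0, 39.4]
tool_rot: [-3.141, 0.002, 3.047]
ft_force: [0.1, -0.4, -4.4]
gripper_width: 53.1
grasp_force: 64.3
```

```bash
python3 -c "
from h import *
o=observe(); print(o['position'],o['ft_force'],o['clock'])"
```

```text
[470.3433307   11.99426578  39.39415434] [ 0.07380809 -0.35733206 -4.40442086] 12.8
```

Emit:
{"name": "play_rows", "arguments": {
  "moves": [
    [[0,0,-0.001],[0,0,0],0],
    [[0,0,-0.0005],[0,0,0],0],
    [[0,0,0],[0,0,0],0],
    [[0,0,0],[0,0,0],0.7],
    [[0,0,0],[0,0,0],1],
    [[0,0,0],[0,0,0],1],
    [[0,0,0],[0,0,0],1],
    [[0,0,0.02],[0,0,0],1],
    [[0,0,0.04],[0,0,0],1],
    [[0,0,0.04],[0,0,0],1]
  ]
}}

```text
clock: 13.8
position: [468.6, 12.3, 137.0]
tool_rot: [3.141, -0.003, 3.047]
ft_force: [0.2, -0.4, 0.3]
gripper_width: 85.2
grasp_force: 0.0
```

Emit:
{"name": "play_rows", "arguments": {
  "moves": [
    [[0.02,-0.003,0.01],[0,0,0],1],
    [[0.03,-0.004,0],[0,0,0],1],
    [[0.026,-0.004,0],[0,0,0],1],
    [[0.01,-0.002,0],[0,0,0],1],
    [[0,0,0],[0,0,0],1],
    [[0,0,0],[0,0,0],1],
    [[0,0,0],[0,0,0],1]
  ]
}}

```text
clock: 14.5
position: [554.1, -0.5, 146.2]
tool_rot: [3.141, -0.002, 3.047]
ft_force: [0.6, -0.1, -1.2]
gripper_width: 85.3
grasp_force: 0.0
```

```bash
python3 - <<'E'
from h import *
s=cam("scene"); o=observe(); print(o["position"].round(1),o["ft_force"].round(2))
v=s["img"][150:350,150:400]; cv2.imwrite("pics/c3.png",cv2.resize(v,None,fx=2.5,fy=2.5)[...,::-1])
E
```

```text
[554.3  -0.6 146.4] [-0.08 -0.79 -0.06]
```

View pics/c3.png

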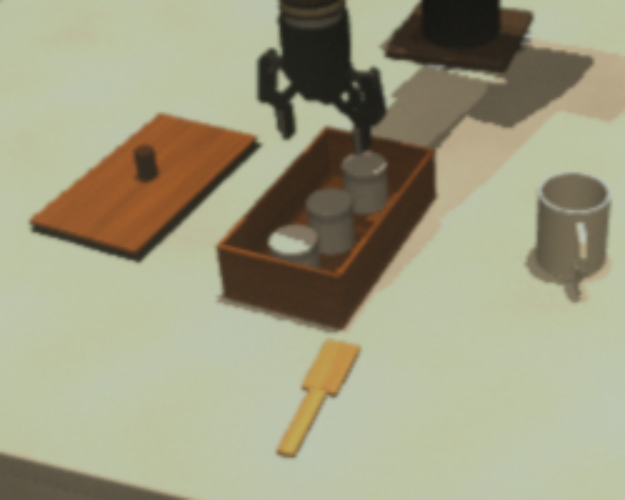

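All three tins stand upright at (366,180), (330,220), (293,245) of the crop, gripper above the middle one. Descending.

Emit:
{"name": "play_rows", "arguments": {
  "moves": [
    [[0.002,0,-0.03],[0,0,0],1],
    [[0,0,-0.035],[0,0,0],1],
    [[0,0,-0.028],[0,0,0],1],
    [[0,0,-0.012],[0,0,0],1],
    [[0,0,-0.003],[0,0,0],1],
    [[0,0,0],[0,0,0],1],
    [[0,0,0],[0,0,0],0.7],
    [[0,0,0],[0,0,0],0.5],
    [[0,0,0],[0,0,0],0.3],
    [[0,0,0],[0,0,0],0]
  ]
}}

```text
clock: 15.55
position: [559.0, -1.1, 40.7]
tool_rot: [-3.141, 0.004, 3.047]
ft_force: [-0.6, -0.5, 6.6]
gripper_width: 53.0
grasp_force: 63.1
```

Emit:
{"name": "play_rows", "arguments": {
  "moves": [
    [[0,0,0],[0,0,0],0],
    [[0,0,0],[0,0,0],0],
    [[0,0,0],[0,0,0],0]
  ]
}}

```text
clock: 15.85
position: [559.0, -1.1, 40.7]
tool_rot: [-3.141, 0.003, 3.047]
ft_force: [-0.8, -0.2, 6.3]
gripper_width: 52.7
grasp_force: 63.1
```

Emit:
{"name": "play_rows", "arguments": {
  "moves": [
    [[0,0,0.01],[0,0,0],0],
    [[0,0,0.025],[0,0,0],0],
    [[0,0,0.035],[0,0,0],0],
    [[0,0,0.03],[0,0,0],0],
    [[0,0,0.01],[0,0,0],0],
    [[0,0,0],[0,0,0],0],
    [[0,0,0],[0,0,0],0],
    [[0,0,0],[0,0,0],0],
    [[0,0,0],[0,0,0],0],
    [[0,0,0],[0,0,0],0]
  ]
}}

```text
clock: 16.85
position: [556.8, -0.7, 147.5]
tool_rot: [3.141, -0.002, 3.047]
ft_force: [-0.3, 0.7, -2.7]
gripper_width: 53.1
grasp_force: 63.3
```

```bash
python3 w.py
```

```text
[-2.75 -1.79 -1.94 -2.87 -1.78 -2.39] [557.5  -0.9 148.7] [-3.142 -0.     3.047] 53.160733573371935
```

Emit:
{"name": "play_rows", "arguments": {
  "moves": [
    [[0,0,-0.02],[0,0,0],0],
    [[0,0,-0.035],[0,0,0],0],
    [[0,0,-0.03],[0,0,0],0],
    [[0,0,-0.015],[0,0,0],0],
    [[0,0,-0.006],[0,0,0],0],
    [[0,0,-0.002],[0,0,0],0],
    [[0,0,-0.001],[0,0,0],0],
    [[0,0,-0.001],[0,0,0],0],
    [[0,0,0],[0,0,0],0],
    [[0,0,0],[0,0,0],0]
  ]
}}

```text
clock: 18.1
position: [558.8, -1.1, 40.7]
tool_rot: [-3.141, 0.003, 3.047]
ft_force: [-0.4, -0.3, 6.3]
gripper_width: 53.0
grasp_force: 63.6
```

Emit:
{"name": "play_rows", "arguments": {
  "moves": [
    [[0,0,0],[0,0,0],0.7],
    [[0,0,0],[0,0,0],1],
    [[0,0,0],[0,0,0],1],
    [[0,0,0],[0,0,0],1],
    [[0,0,0.02],[0,0,0],1],
    [[0,0,0.04],[0,0,0],1],
    [[0,0,0.04],[0,0,0],1],
    [[0.018,-0.003,0.01],[0,0,0],1],
    [[0.025,-0.004,0],[0,0,0],1],
    [[0.025,-0.004,0],[0,0,0],1]
  ]
}}

```text
clock: 19.1
position: [626.5, -12.0, 149.8]
tool_rot: [-3.141, 0.002, 3.047]
ft_force: [-0.3, -0.4, 1.0]
gripper_width: 85.3
grasp_force: 0.0
```

Emit:
{"name": "play_rows", "arguments": {
  "moves": [
    [[0.008,-0.001,0],[0,0,0],1],
    [[0,0,0],[0,0,0],1],
    [[0,0,0],[0,0,0],1],
    [[0,0,0],[0,0,0],1]
  ]
}}

```text
clock: 19.5
position: [632.3, -12.5, 148.3]
tool_rot: [3.141, -0.002, 3.047]
ft_force: [0.4, -0.3, -0.1]
gripper_width: 85.6
grasp_force: 0.0
```

```bash
python3 - <<'E'
from h import *
s=cam("scene"); o=observe(); print(o["position"].round(1),o["ft_force"].round(2))
v=s["img"][150:350,150:400]; cv2.imwrite("pics/c4.png",cv2.resize(v,None,fx=2.5,fy=2.5)[...,::-1])
E
```

```text
[632.5 -12.6 148.5] [-0.05  0.59 -0.29]
```

View pics/c4.png

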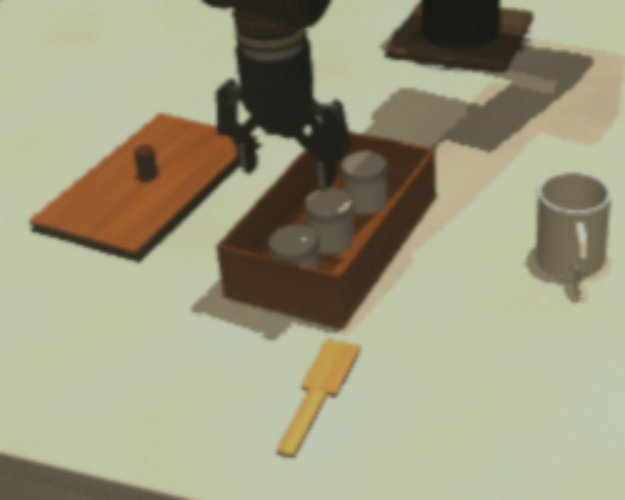

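Near and middle tins stand upright at (366,180) and (330,220) of the crop; the gripper is over the far one (293,245).

Emit:
{"name": "play_rows", "arguments": {
  "moves": [
    [[0.001,0,-0.03],[0,0,0],1],
    [[0,0,-0.035],[0,0,0],1],
    [[0,0,-0.03],[0,0,0],1],
    [[0,0,-0.012],[0,0,0],1],
    [[0,0,-0.003],[0,0,0],1],
    [[0,0,0],[0,0,0],1],
    [[0,0,0],[0,0,0],0.7],
    [[0,0,0],[0,0,0],0.5],
    [[0,0,0],[0,0,0],0.3],
    [[0,0,0],[0,0,0],0]
  ]
}}

```text
clock: 20.55
position: [635.8, -13.1, 40.8]
tool_rot: [-3.141, 0.003, 3.047]
ft_force: [-0.7, 0.5, 5.9]
gripper_width: 52.8
grasp_force: 63.0
```

Emit:
{"name": "play_rows", "arguments": {
  "moves": [
    [[0,0,0],[0,0,0],0],
    [[0,0,0],[0,0,0],0],
    [[0,0,0],[0,0,0],0]
  ]
}}

```text
clock: 20.85
position: [635.9, -13.1, 40.8]
tool_rot: [-3.141, 0.003, 3.047]
ft_force: [-0.7, 0.0, 6.7]
gripper_width: 53.3
grasp_force: 63.0
```

Emit:
{"name": "play_rows", "arguments": {
  "moves": [
    [[0,0,0.01],[0,0,0],0],
    [[0,0,0.025],[0,0,0],0],
    [[0,0,0.035],[0,0,0],0],
    [[0,0,0.03],[0,0,0],0],
    [[0,0,0.01],[0,0,0],0],
    [[0,0,0],[0,0,0],0],
    [[0,0,0],[0,0,0],0],
    [[0,0,0],[0,0,0],0],
    [[0,0,0],[0,0,0],0],
    [[0,0,0],[0,0,0],0]
  ]
}}

```text
clock: 21.85
position: [633.8, -12.8, 147.3]
tool_rot: [3.141, -0.002, 3.047]
ft_force: [0.7, 0.6, -1.0]
gripper_width: 53.2
grasp_force: 63.0
```

```bash
python3 w.py
```

```text
[-1.   -1.04 -2.23 -1.51 -0.9  -0.94] [634.5 -12.8 148.7] [ 3.142 -0.     3.047] 52.61041937480633
```

Emit:
{"name": "play_rows", "arguments": {
  "moves": [
    [[0,0,-0.02],[0,0,0],0],
    [[0,0,-0.035],[0,0,0],0],
    [[0,0,-0.03],[0,0,0],0],
    [[0,0,-0.015],[0,0,0],0],
    [[0,0,-0.006],[0,0,0],0],
    [[0,0,-0.002],[0,0,0],0],
    [[0,0,-0.001],[0,0,0],0],
    [[0,0,-0.001],[0,0,0],0],
    [[0,0,0],[0,0,0],0],
    [[0,0,0],[0,0,0],0]
  ]
}}

```text
clock: 23.1
position: [635.9, -13.1, 40.8]
tool_rot: [-3.141, 0.003, 3.047]
ft_force: [-0.5, 0.7, 5.5]
gripper_width: 52.8
grasp_force: 63.3
```

Weights: near ≈ 4.7 N, middle ≈ 2.2 N, far ≈ 1.3 N, so near is heaviest. Release the far tin and go back to the near one.

Emit:
{"name": "play_rows", "arguments": {
  "moves": [
    [[0,0,0],[0,0,0],0.7],
    [[0,0,0],[0,0,0],1],
    [[0,0,0],[0,0,0],1],
    [[0,0,0],[0,0,0],1],
    [[0,0,0.02],[0,0,0],1],
    [[0,0,0.04],[0,0,0],1],
    [[0,0,0.04],[0,0,0],1],
    [[-0.02,0.003,0.01],[0,0,0],1],
    [[-0.035,0.005,0],[0,0,0],1],
    [[-0.035,0.005,0],[0,0,0],1]
  ]
}}

```text
clock: 24.1
position: [544.0, 0.2, 149.5]
tool_rot: [-3.141, 0.002, 3.047]
ft_force: [-0.1, 0.9, -0.3]
gripper_width: 85.8
grasp_force: 0.0
```

Emit:
{"name": "play_rows", "arguments": {
  "moves": [
    [[-0.035,0.005,0],[0,0,0],1],
    [[-0.03,0.005,0],[0,0,0],1],
    [[-0.01,0.002,0],[0,0,0],1],
    [[0,0,0],[0,0,0],1],
    [[0,0,0],[0,0,0],1],
    [[0,0,0],[0,0,0],1]
  ]
}}

```text
clock: 24.7
position: [470.9, 11.8, 149.3]
tool_rot: [-3.141, 0.001, 3.046]
ft_force: [0.6, -0.7, -0.7]
gripper_width: 85.1
grasp_force: 0.0
```

```bash
python3 - <<'E'
from h import *
s=cam("scene"); o=observe(); print(o["position"].round(1),o["ft_force"].round(2))
v=s["img"][150:350,150:400]; cv2.imwrite("pics/c5.png",cv2.resize(v,None,fx=2.5,fy=2.5)[...,::-1])
E
```

```text
[470.8  11.8 149.2] [ 0.33 -0.59 -0.49]
```

View pics/c5.png

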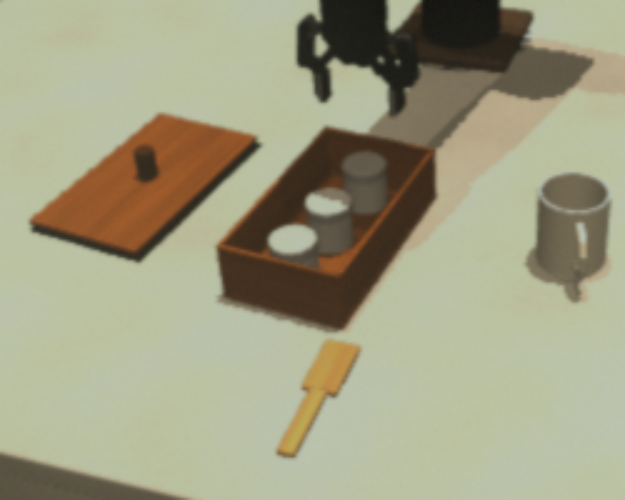

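All three tins stand upright, gripper over the near one (366,165 in the crop).

Emit:
{"name": "play_rows", "arguments": {
  "moves": [
    [[-0.001,0,-0.03],[0,0,0],1],
    [[0,0,-0.035],[0,0,0],1],
    [[0,0,-0.03],[0,0,0],1],
    [[0,0,-0.013],[0,0,0],1],
    [[0,0,-0.003],[0,0,0],1],
    [[0,0,0],[0,0,0],1],
    [[0,0,0],[0,0,0],0.7],
    [[0,0,0],[0,0,0],0.5],
    [[0,0,0],[0,0,0],0.3],
    [[0,0,0],[0,0,0],0]
  ]
}}

```text
clock: 25.75
position: [469.9, 12.0, 39.6]
tool_rot: [-3.141, 0.003, 3.047]
ft_force: [0.6, 1.1, 6.4]
gripper_width: 53.0
grasp_force: 63.3
```

Emit:
{"name": "play_rows", "arguments": {
  "moves": [
    [[0,0,0],[0,0,0],0],
    [[0,0,0],[0,0,0],0],
    [[0,0,0],[0,0,0],0],
    [[0,0,0],[0,0,0],0]
  ]
}}

```text
clock: 26.15
position: [469.9, 12.0, 39.6]
tool_rot: [-3.141, 0.003, 3.047]
ft_force: [-1.1, 0.2, 6.0]
gripper_width: 53.3
grasp_force: 63.3
```

Emit:
{"name": "play_rows", "arguments": {
  "moves": [
    [[0,0,0.01],[0,0,0],0],
    [[0,0,0.025],[0,0,0],0],
    [[0,0,0.035],[0,0,0],0],
    [[0,0,0.035],[0,0,0],0],
    [[0,0,0.035],[0,0,0],0],
    [[0,0,0.02],[0,0,0],0],
    [[0,0,0.008],[0,0,0],0],
    [[0,0,0.002],[0,0,0],0],
    [[0,0,0],[0,0,0],0],
    [[0,0,0],[0,0,0],0]
  ]
}}

```text
clock: 27.15
position: [467.2, 12.4, 205.7]
tool_rot: [3.141, -0.004, 3.047]
ft_force: [-0.8, 0.3, -4.7]
gripper_width: 53.2
grasp_force: 64.2
```

Emit:
{"name": "play_rows", "arguments": {
  "moves": [
    [[0,0,0],[0,0,0],0],
    [[0,0,0],[0,0,0],0],
    [[0,0,0],[0,0,0],0],
    [[0,0,0],[0,0,0],0],
    [[0,0,0],[0,0,0],0],
    [[0,0,0],[0,0,0],0],
    [[0,0,0],[0,0,0],0],
    [[0,0,0],[0,0,0],0]
  ]
}}

```text
clock: 27.95
position: [468.5, 12.2, 207.9]
tool_rot: [-3.142, 0.0, 3.047]
ft_force: [0.4, 0.1, -5.5]
gripper_width: 52.9
grasp_force: 64.2
```

```bash
python3 w.py; python3 - <<'E'
from h import *
s=cam("scene"); v=s["img"][120:350,150:400]; cv2.imwrite("pics/c6.png",cv2.resize(v,None,fx=2.5,fy=2.5)[...,::-1])
E
```

```text
[-5.52 -4.59 -4.22 -4.17 -4.75 -5.24] [468.5  12.2 207.8] [-3.142  0.     3.047] 52.81328847789957
```

View pics/c6.png

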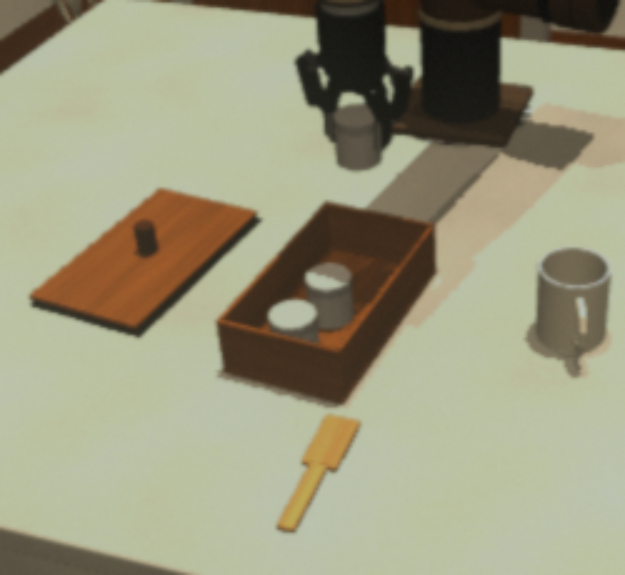

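The heavy tin is held upright at (357,135) of the crop, its centre about 205 mm up. The two light tins stand in the box and the lid is on the mat.

```bash
python3 -c "
from rig import *
print(finish_job())"
```

```text
the job is handed in; nothing more can be done
None
```

The job is handed in: the lid lies knob up on the mat, the two lighter tins stand upright in the box, and the heaviest tin (the near one, about 0.45 kg) is held upright about 20 cm above the shelf top.

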